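Nest the potting-mix measuring pans with their handles fanned

ROBOT

A 6-joint arm with a two-finger parallel gripper is mounted at the origin on a cart in front of the work surface, level with it; the furniture and walls round the work are solid. World frame = base frame: x ahead of the robot, y to its left, z up, the work surface at z = 0. Lengths are in mm, angles in rad, forces in N, time in s.
With the tool pointing down it reaches from about 275 to 750 mm from the base axis. Payload 10.2 kg.
Tool frame: the origin (TCP) lies between the finger pads; the fingertips stand 22 mm ahead of it and the grasp point (between the pads) lies 3 mm ahead of it (ctrl.nose_length is the distance from the TCP to the fingertips, in mm); z points along the fingers, y is the line along which they close (so a half turn about z gives the same grasp; the last joint's range is limited). The gripper opens to 85 mm and grips with 20 to 120 N. Pads are 22 mm wide; open, the fingers measure 114 mm over their backs; the gripper's body (76 mm by 85 mm) begins 54 mm behind the grasp point. The pads swing forward as they close: fully open they stand 13 mm farther back than shut.
Start: joints at [1.109, 0.313, 1.498, -0, 1.331, -0.223], TCP at [124.195, 510.105, 253.294] pointing down, gripper open.
Joint ranges: [-2.94, 2.94], [-0.97, 2.17], [0.19, 2.56], [-1.23, 4.37], [0.02, 3.11], [-2.88, 2.88]. Speed limits (rad/s): [2.39, 2.39, 3.01, 3.14, 3.14, 3.14].

INTERFACE

Orientations are given as a unit quaternion [w, x, y, z].
In Python, from rig import sense, imaging, ctrl gives the robot as it stands. The module is installed in compiled form; this text tells all that it offers.
- The arm moves only by the tool apply_moves, never from a script. Its argument "commands" is a list of rows, each a list of 5 numbers: the gripper command: -1 is fully open, 1 is shut, values between are in proportion, then the shift along the tool's x, y, z in mm, then the turn about the tool's z in degrees. A call has 1 to 20 rows; each row shifts and turns the commanded pose from where the row before left it, along the tool's axes as they then stand; what a row does not reach is not made up. A row lasts 1/8 s, in which the tool goes at most 62.5 mm and 10.7 degrees, less where a joint would pass 70% of its speed; a pose out of reach is approached as far as the arm can. A call is refused whole if a number of a shift passes 62.5 or a number of a turn 10.7, either way. A call with a gripper value outside its range is refused whole. The fingers move at their own pace and stop on an object; "newtons" is the grip in N (left out, the last holds). Time passes only in rows, so rows that do not move let the fingers close. It gives the time, the measured TCP pose, the force, the opening and the grip force at its end, in the units of the state.
- sense(): the state, without advancing time (a new reading comes with each control period).
- imaging.capture(name): name is "scene" or "top" or "wrist"; returns the picture (400x640x3 uint8, blue, green, red); there is no depth.
- imaging.calibration(name): a dict with "camera_matrix" (3x3 intrinsics, pixels), "world_to_cam" (4x4, takes a point from world to camera coordinates). Camera axes: x right, y up, looking along -z (the intrinsics and any distortion apply to the point x, -y, -z); pixel columns grow to the right and rows downward; lengths in mm; the calibration is good to about 2 mm. A picture is of the moment at which its call begins: read the wrist's pose just before it. calibration takes no time and is no camera call; for the wrist camera it gives the pose at the moment of the call.
- ctrl.finish_job(): hands the job in; it is judged then, once.
The state is a dict: "time_s": time; "joints": joint angles; "dq": joint speeds; "tau": joint torques, N m; "eef_pos": TCP position; "ee_rot": TCP orientation; "force": force on the tool from outside, world axes, zero at the start; "wrist_torque": the same for the moment, N m; "grip_width": opening from 0.0 (shut) to 1.0 (fully open); "grip_force": force on a finger pad.
Only numpy, scipy, OpenCV 4.12 (cv2) and the standard library are available. Lean on these libraries where they do the work, as an engineer would, in place of code of your own. Each camera call takes 0.05 s, during which the arm holds its last target. There are 200 camera calls.

TASK

Put away the four steel measuring pans that were used for the house plants: stand the largest in the middle of the round cork mat, then nest the others in it one by one, from large to small, each standing flat on the floor of the one below. Fan the handles to one side like a hand of cards, within about a third of a circle, with at least a finger's width between the ends of any two, so that no handle lies on another. Keep the pans upright and leave the other things on the desk where they are.

Things in the scene. Friction and masses are not known exactly. Their poses are not given: they have to be found in the camera images.
- mat_cork: fixed round cork mat, 140 mm across, 8 mm thick, lying on the desk; origin at the centre of its underside
- pan_largest: largest of four loose steel pans: round cup 112 mm across at the rim, 100 mm at the foot, 50 mm high, wall 3, floor 5 mm (the next pan stands flat on it, 5 mm up). Straight black handle on the rim along the pan's +x: 12 mm wide, 48 to 62 mm above the underside, end 110 mm from the cup's axis. 0.08 to 0.22 kg, upright. Origin: centre of the underside, z up
- pan_largest_grip (a point): point in the middle of the handle of the largest pan, 86 mm from the cup's axis and 55 mm above its underside; the handle can be pinched here across its 12 mm from above
- pan_largest_tip (a point): outer end of the handle of the largest pan, 110 mm from the cup's axis and 55 mm above its underside
- pan_second: second largest of four loose steel pans: round cup 94 mm across at the rim, 82 mm at the foot, 50 mm high, wall 3, floor 5 mm (the next pan stands flat on it, 5 mm up). Straight black handle on the rim along the pan's +x: 12 mm wide, 48 to 62 mm above the underside, end 110 mm from the cup's axis. 0.08 to 0.22 kg, upright. Origin: centre of the underside, z up
- pan_second_grip (a point): point in the middle of the handle of the second largest pan, 86 mm from the cup's axis and 55 mm above its underside; the handle can be pinched here across its 12 mm from above
- pan_second_tip (a point): outer end of the handle of the second largest pan, 110 mm from the cup's axis and 55 mm above its underside
- pan_third: third largest of four loose steel pans: round cup 76 mm across at the rim, 64 mm at the foot, 50 mm high, wall 3, floor 5 mm (the next pan stands flat on it, 5 mm up). Straight black handle on the rim along the pan's +x: 12 mm wide, 48 to 62 mm above the underside, end 110 mm from the cup's axis. 0.08 to 0.22 kg, upright. Origin: centre of the underside, z up
- pan_third_grip (a point): point in the middle of the handle of the third largest pan, 86 mm from the cup's axis and 55 mm above its underside; the handle can be pinched here across its 12 mm from above
- pan_third_tip (a point): outer end of the handle of the third largest pan, 110 mm from the cup's axis and 55 mm above its underside
- pan_smallest: smallest of four loose steel pans: round cup 58 mm across at the rim, 46 mm at the foot, 50 mm high, wall 3, floor 5 mm (the next pan stands flat on it, 5 mm up). Straight black handle on the rim along the pan's +x: 12 mm wide, 48 to 62 mm above the underside, end 110 mm from the cup's axis. 0.08 to 0.22 kg, upright. Origin: centre of the underside, z up
- pan_smallest_grip (a point): point in the middle of the handle of the smallest pan, 86 mm from the cup's axis and 55 mm above its underside; the handle can be pinched here across its 12 mm from above
- pan_smallest_tip (a point): outer end of the handle of the smallest pan, 110 mm from the cup's axis and 55 mm above its underside
- stapler: green stapler 132 mm long, a bystander at the back of the work area; loose; origin at the centre of its underside
- sticky_pad: pad of pink sticky notes, 76 mm square, 12 mm high, a bystander near the robot; loose; origin at the centre of its underside
- pen_black: black pen 141 mm long, a bystander near the robot; loose; origin at the centre of its underside
- eraser: white eraser 43 mm long, a bystander near the robot; loose; origin at the centre of its underside
- earbud_case: small white case 58 x 50 x 24 mm, a bystander at the left; loose; origin at the centre of its underside

How it is judged:
By the outcome, as a careful person would: the job done as asked, in the order asked, and still so for the second after the job is handed in, with the robot touching nothing.
It also fails if it takes over 72 s, if anything falls off the work surface, if the arm or the gripper's body presses on something with over 40 N, if the wrist force passes 120 N, or if a joint passes its speed limit or range.

## Working session

There is one attempt and no reset: what is moved stays moved. The work goes in short steps, Python scripts to look and compute and a tool call to move; the robot and the scene stay as the last step left them, time stands still between calls to the robot, and variables do not carry over. Pictures are saved under pics/ and viewed, at most 13 in all, crops included, and the job is handed in when it is done.

Besides the shell and the picture viewer there is one more tool, called after "Call:" as name(argument=value, ...), one argument or row to a line, values as JSON. apply_moves: Moves the arm, as the interface text tells. Its arguments: {"type":"object","properties":{"commands":{"type":"array","items":{"type":"array","items":{"type":"number"}}},"newtons":{"type":"number"}},"required":["commands"]}

```bash
mkdir -p pics; python3 - <<'E'
from rig import sense, imaging, ctrl
import cv2,numpy as np
for n in("top","scene"):
    cv2.imwrite(f"pics/{n}0.png",imaging.capture(n)); c=imaging.calibration(n); print(n,np.round(c["camera_matrix"],1).tolist(),np.round(c["world_to_cam"],3).tolist(),[k for k in c])
print(sense(),ctrl.nose_length)
E
```

```text
top [[415.3, 0.0, 317.8], [0.0, 415.3, 208.1], [0.0, 0.0, 1.0]] [[-0.014, -1.0, -0.013, -31.279], [0.981, -0.017, 0.191, -540.503], [-0.191, -0.01, 0.981, -1134.393], [0.0, 0.0, 0.0, 1.0]] ['camera_matrix', 'world_to_cam']
scene [[422.5, 0.0, 322.8], [0.0, 422.5, 203.4], [0.0, 0.0, 1.0]] [[0.504, -0.864, 0.015, -339.234], [0.436, 0.269, 0.859, -281.477], [-0.746, -0.426, 0.512, -878.74], [0.0, 0.0, 0.0, 1.0]] ['camera_matrix', 'world_to_cam']
{'time_s': 0.1, 'joints': array([ 1.10856974e+00,  3.13386977e-01,  1.49837029e+00, -2.42160884e-06,
        1.33100785e+00, -2.23401348e-01]), 'dq': array([ 9.09001447e-04, -1.18100530e-03, -5.29614063e-04, -7.43615495e-04,
       -1.19393888e-03, -2.58339807e-05]), 'tau': array([ 1.68405171e-03, -4.12906337e+01, -2.60144788e+01, -2.20526440e-04,
        3.10980657e-03, -2.43610691e-05]), 'eef_pos': array([124.11154372, 509.90236001, 252.79245433]), 'ee_rot': array([-1.95947204e-04,  1.19128724e-01,  9.92878645e-01, -5.52514630e-04]), 'force': array([ 0.92099846,  0.25424003, -0.03150199]), 'wrist_torque': array([-0.03058848, -0.00730948, -0.01368804]), 'grip_force': 0.0, 'grip_width': 1.0008945167915317} 22.0
```

View pics/top0.png

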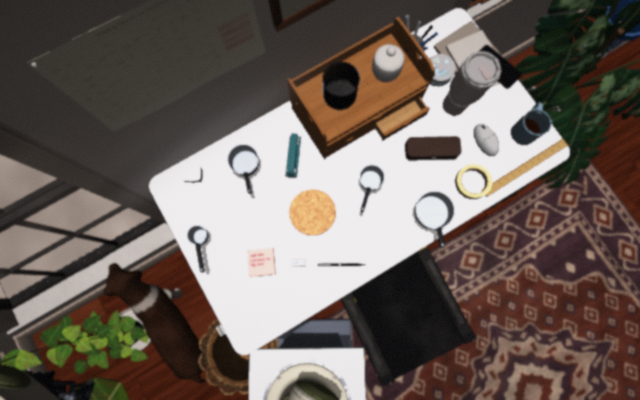

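View pics/scene0.png

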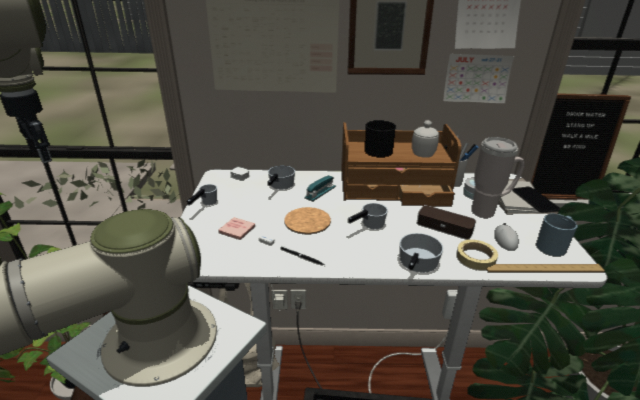

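Top view: pans at (434,212) largest, (245,162) second, (371,180) third and (200,236) smallest. All four handles point roughly down the image. The mat is at (313,212). Next I segment and cast rays onto planes.

```bash
cat > h.py <<'E'
import cv2,numpy as np
from rig import sense, imaging, ctrl
def ray(c,uv):
    K,T=c["camera_matrix"],c["world_to_cam"]; R=T[:3,:3]
    p=np.linalg.inv(K)@np.array([uv[0],uv[1],1.]); return -R.T@T[:3,3], R.T@(p*[1,-1,-1])
def onz(c,uv,z):
    o,d=ray(c,uv); return o+d*(z-o[2])/d[2]
def proj(c,P):
    K,T=c["camera_matrix"],c["world_to_cam"]; q=T[:3,:3]@np.asarray(P,float)+T[:3,3]
    p=K@(q*[1,-1,-1]); return p[:2]/p[2]
def rect(c,img,z,x1,y1,s,w,h): # image: right=-y, up=+x ; pixel(0,0)=(x1,y1); s px/mm
    W=np.array([[x1,y1],[x1,y1-w/s],[x1-h/s,y1-w/s],[x1-h/s,y1]])
    src=np.float32([proj(c,[a,b,z]) for a,b in W]); dst=np.float32([[0,0],[w,0],[w,h],[0,h]])
    return cv2.warpPerspective(img,cv2.getPerspectiveTransform(src,dst),(w,h),flags=cv2.INTER_CUBIC)
E
python3 - <<'E'
from h import *
c=imaging.calibration("top"); im=cv2.imread("pics/top0.png")
cv2.imwrite("pics/rect0.png",rect(c,im,52,740,420,1,800,500))
hsv=cv2.cvtColor(im,cv2.COLOR_BGR2HSV)
m=cv2.inRange(hsv,(5,90,120),(25,255,255)); m[:, :280]=0;m[:180]=0;m[245:]=0;m[:,345:]=0
(e,ax,an)=cv2.fitEllipse(max(cv2.findContours(m,0,1)[0],key=cv2.contourArea)); print("mat",onz(c,e,8),ax)
dk=(hsv[...,2]<75).astype(np.uint8)
for n,(u,v,r) in dict(L=(434,212,40),S2=(245,162,40),S3=(371,180,38),S4=(200,236,38)).items():
    k=dk.copy(); mm=np.zeros_like(k); cv2.rectangle(mm,(u-r//2,v-8),(u+r//2,v+r),1,-1)
    cs=cv2.findContours(k*mm,0,1)[0]; q=max(cs,key=cv2.contourArea); b=cv2.boxPoints(cv2.minAreaRect(q))
    print(n,cv2.contourArea(q),[np.round(onz(c,p,60)[:2]).tolist() for p in b])
E
```

```text
mat [537.04759537 -22.29450425   8.        ] (43.902225494384766, 44.39328384399414)
L 215.0 [[430.0, -301.0], [493.0, -405.0], [453.0, -427.0], [391.0, -324.0]]
S2 36.0 [[609.0, 184.0], [667.0, 167.0], [657.0, 137.0], [599.0, 154.0]]
S3 19.5 [[543.0, -167.0], [596.0, -179.0], [594.0, -189.0], [541.0, -176.0]]
S4 98.5 [[359.0, 341.0], [412.0, 343.0], [411.0, 313.0], [359.0, 310.0]]
```

View pics/rect0.png

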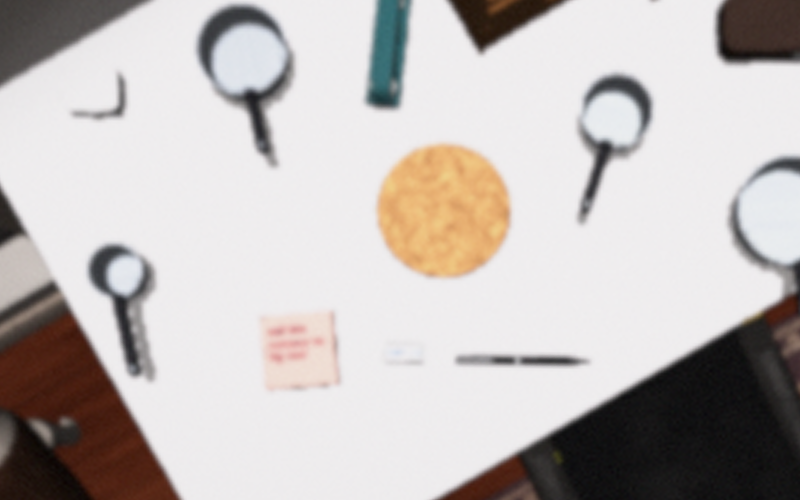

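Rectified view (x=740−v, y=420−u, mm):

| Pan | Cup centre (px) | Handle tip (px) |
|---|---|---|
| Second | (243,50) | (270,160) |
| Third | (617,110) | (583,220) |
| Smallest | (120,270) | (134,376) |
| Largest | about (787,212) | off frame, points down |

I'll move the arm toward the largest pan and look with the wrist camera.

```bash
cat >> h.py <<'E'
def tool():
    s=sense(); w,x,y,z=s["ee_rot"]
    from scipy.spatial.transform import Rotation as Ro
    return s,Ro.from_quat([x,y,z,w]).as_matrix()
def goto(p,yaw): # print shift in tool axes (before turning) and turn (deg) to put TCP at p, tool x along yaw (or +180)
    s,R=tool(); d=R.T@(np.array(p)-s["eef_pos"]); y0=np.degrees(np.arctan2(R[1,0],R[0,0]))
    for k in(0,180):
        t=(y0-yaw-k+180)%360-180
        print("shift",np.round(d,1),"turn",round(t,1),"j6end",round(np.degrees(s["joints"][5])+t+np.degrees(np.arctan2(p[1],p[0])-s["joints"][0]),0))
    print("t",round(s["time_s"],2),"pos",np.round(s["eef_pos"],1),"yaw",round(y0,1),"F",np.round(s["force"],1),"w",round(s["grip_width"],2))
E
python3 - <<'E'
from h import *
c=imaging.calibration("wrist"); s,R=tool(); T=c["world_to_cam"]; o=-T[:3,:3].T@T[:3,3]
print("cam in tool",R.T@(o-s["eef_pos"]),"axes",np.round(R.T@T[:3,:3].T,2).tolist(),c["camera_matrix"][0])
goto([450,-340,260],12)
E
```

```text
cam in tool [  77.17860272   -0.62096281 -119.17960388] axes [[0.0, 0.95, 0.3], [1.0, -0.0, -0.0], [-0.0, 0.3, -0.95]] [290.87493513   0.         325.42176506]
shift [-517.7 -748.7   -6.5] turn 154.3 j6end 41.0
shift [-517.7 -748.7   -6.5] turn -25.7 j6end -139.0
t 0.1 pos [124.1 509.9 252.8] yaw 166.3 F [ 0.9  0.3 -0. ] w 1.0
```

Call:
apply_moves(
  commands=[
    [-1,-45,-39,-7,0],
    [-1,-45,-39,-7,0],
    [-1,-45,-39,-7,0],
    [-1,-45,-39,-7,0],
    [-1,-45,-39,-7,0],
    [-1,-45,-39,-7,0],
    [-1,-45,-39,-7,0],
    [-1,-45,-39,-7,0],
    [-1,-45,-39,-7,0],
    [-1,-45,-39,-7,0],
    [-1,-45,-39,-7,0],
  ],
  newtons=100,
)

```text
time_s: 1.48
eef_pos: [504.4, -25.6, 330.3]
ee_rot: [-0.0, 0.119, 0.993, 0.0]
force: [0.5, 1.2, 0.3]
grip_width: 1.003
grip_force: 0.0
```

Call:
apply_moves(
  commands=[
    [-1,0,0,0,10.4],
    [-1,0,0,0,10.4],
    [-1,0,0,0,10.4],
    [-1,0,0,0,10.4],
    [-1,0,0,0,10.4],
    [-1,0,0,0,10.4],
    [-1,0,0,0,10.4],
    [-1,0,0,0,10.4],
    [-1,0,0,0,10.4],
    [-1,0,0,0,10.4],
    [-1,0,0,0,10.4],
    [-1,0,0,0,10.4],
    [-1,0,0,0,10.4],
    [-1,0,0,0,10.4],
    [-1,0,0,0,10.4],
    [-1,0,0,0,10.4],
    [-1,0,0,0,0],
  ],
)

```text
time_s: 3.6
eef_pos: [503.6, -23.8, 330.0]
ee_rot: [-0.0, 1.0, 0.0, -0.0]
force: [-0.5, 0.6, -0.4]
grip_width: 1.003
grip_force: 0.0
```

```bash
python3 - <<'E'
from h import *
import pickle
c=imaging.calibration("wrist"); im=imaging.capture("wrist"); pickle.dump(c,open("w1.pkl","wb")); cv2.imwrite("pics/w1.png",im)
goto([500,-20,330],0)
E
```

```text
shift [-3.6 -3.8  0.1] turn 0.1 j6end 88.0
shift [-3.6 -3.8  0.1] turn -179.9 j6end -92.0
t 3.65 pos [503.6 -23.8 330.1] yaw 0.1 F [0.7 0.4 0.1] w 1.0
```

View pics/w1.png

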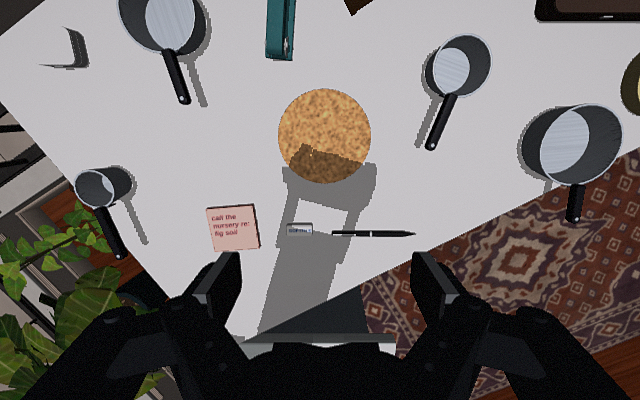

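Wrist view, in pixels:

| Item | Rim centre | Handle tip |
|---|---|---|
| Largest | (571,144) | (573,221) |
| Second | about (163,15) | (184,103) |
| Third | (458,66) | (431,149) |
| Smallest | (104,186) | (121,257) |

The mat spans (278..371, 88..184).

```bash
python3 - <<'E'
from h import *
import pickle
c=pickle.load(open("w1.pkl","rb")); im=cv2.imread("pics/w1.png")
P=dict(L=[(571,144),(574,187),(572.5,221)],S2=[(163,13),(171,54),(184,103)],S3=[(458,66),(449,96),(431,149)],S4=[(104,186),(98,207),(121,257)])
for n,(a,b,t) in P.items():
    a,b,t=onz(c,a,51)[:2],onz(c,b,62)[:2],onz(c,t,62)[:2]
    print(n,"rimc",a.round(),"tip",t.round(1),"dist",np.hypot(*(t-a)).round(1),"dir c-t",np.degrees(np.arctan2(*(t-a)[::-1]))%360,"dir b-t",np.degrees(np.arctan2(*(t-b)[::-1]))%360)
hsv=cv2.cvtColor(im,cv2.COLOR_BGR2HSV); m=cv2.inRange(hsv,(8,90,60),(25,255,255)); m[:80]=0;m[190:]=0;m[:,:270]=0;m[:,380:]=0
q=max(cv2.findContours(m,0,1)[0],key=cv2.contourArea); e=cv2.minEnclosingCircle(np.float32([onz(c,p,8)[:2] for p in q[:,0]])); print("mat",e)
E
```

```text
L rimc [ 534. -356.] tip [ 426.8 -376.7] dist 109.2 dir c-t 190.72026556044483 dir b-t 191.9916377784461
S2 rimc [688. 170.] tip [585.7 154.5] dist 103.5 dir c-t 188.66759163926926 dir b-t 187.7849532056084
S3 rimc [ 631. -190.] tip [ 528.5 -163.8] dist 105.4 dir c-t 165.41610863224417 dir b-t 166.90251806141515
S4 rimc [474. 289.] tip [368.6 279.1] dist 106.3 dir c-t 185.10280652296868 dir b-t 191.60362124893285
mat ((537.4503784179688, -22.041227340698242), 69.05123138427734)
```

Call:
apply_moves(
  commands=[
    [-1,-7.5,50,28.5,0],
    [-1,-7.5,50,28.5,0],
    [-1,-7.5,50,28.5,0],
    [-1,-7.5,50,28.5,0],
    [-1,-7.5,50,28.5,0],
    [-1,-7.5,50,28.5,0],
    [-1,-7.5,48,28.5,0],
    [-1,0,0,0,-5.5],
    [-1,0,0,0,-5.5],
    [-1,0,0,0,0],
  ],
)

```text
time_s: 4.9
eef_pos: [450.6, -371.7, 130.6]
ee_rot: [-0.0, 0.995, 0.096, -0.0]
force: [1.0, 0.1, 1.3]
grip_width: 1.002
grip_force: 0.0
```

```bash
python3 - <<'E'
from h import *
import pickle
c=imaging.calibration("wrist"); im=imaging.capture("wrist"); pickle.dump(c,open("w2.pkl","wb")); cv2.imwrite("pics/w2.png",im)
goto([450.3,-372.1,58],11)
E
```

```text
shift [-0.4  0.4 72.7] turn -0.1 j6end 39.0
shift [-0.4  0.4 72.7] turn 179.9 j6end 219.0
t 4.95 pos [ 450.7 -371.7  130.7] yaw 10.9 F [ 0.8 -0.3  1.7] w 1.0
```

View pics/w2.png

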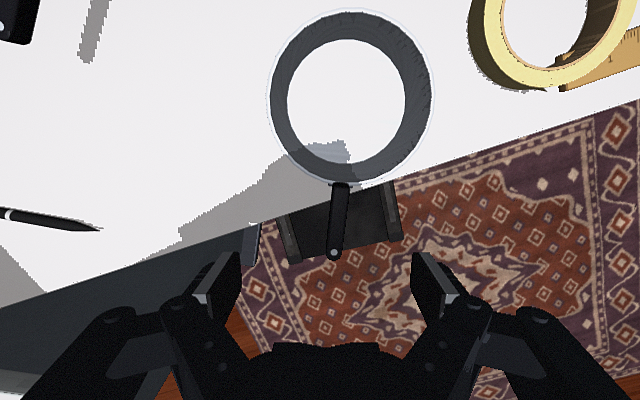

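The largest pan's rim spans (267..434, 9..186), with its centre at about (350,97). The handle tip is at (334,258) and its root at (342,184).

```bash
python3 - <<'E'
from h import *
import pickle
c=pickle.load(open("w2.pkl","rb"))
R=[onz(c,p,50)[:2] for p in((267,97),(434,97),(350.5,9),(350.5,186))]; print(np.round(R,1).tolist())
a,_=cv2.minEnclosingCircle(np.float32(R)); print(a,_)
b,t=onz(c,(342,184),62)[:2],onz(c,(334,259),62)[:2]
for q in(np.array(a),b): print(t,np.hypot(*(t-q)),np.degrees(np.arctan2(*(t-q)[::-1]))%360)
d=t-np.array(a); d/=np.hypot(*d); g=(np.array(a)+86*d); print("grip",g); goto([*g,58],np.degrees(np.arctan2(-d[1],-d[0])))
E
```

```text
[[524.2, -319.0], [545.0, -425.2], [583.1, -361.3], [476.5, -385.0]]
(529.7999267578125, -373.1492919921875) 54.58567810058594
[ 424.00948397 -383.51281222] 106.29685007446461 185.59499852570906
[ 424.00948397 -383.51281222] 55.93367887584239 186.14166640636478
grip [ 444.20963812 -381.53395004]
shift [-8.2  8.5 72.7] turn 5.3 j6end 44.0
shift [-8.2  8.5 72.7] turn -174.7 j6end -136.0
t 4.95 pos [ 450.7 -371.7  130.7] yaw 10.9 F [ 0.8 -0.3  1.7] w 1.0
```

Call:
apply_moves(
  commands=[
    [-1,-8,8.5,12,5.3],
    [-1,0,0,30,0],
    [-1,0,0,30,0],
    [-1,0,0,0,0],
    [1,0,0,0,0],
    [1,0,0,0,0],
    [1,0,0,0,0],
    [1,0,0,0,0],
    [1,0,0,0,0],
    [1,0,0,0,0],
  ],
)

```text
time_s: 6.2
eef_pos: [444.5, -381.7, 59.3]
ee_rot: [0.0, 0.999, 0.049, 0.0]
force: [-1.4, 1.3, 5.8]
grip_width: 0.115
grip_force: 97.7
```

Call:
apply_moves(
  commands=[
    [1,0,0,-20,0],
    [1,0,0,-35,0],
    [1,0,0,-35,0],
    [1,0,0,0,0],
  ],
)

```text
time_s: 6.7
eef_pos: [445.1, -382.4, 151.0]
ee_rot: [0.002, 0.999, 0.049, 0.001]
force: [0.1, 0.3, -2.3]
grip_width: 0.121
grip_force: 97.8
```

```bash
python3 - <<'E'
from h import *
import pickle
c=imaging.calibration("wrist"); im=imaging.capture("wrist"); pickle.dump(c,open("w3.pkl","wb")); cv2.imwrite("pics/w3.png",im)
goto([483.2,-89,148],51)
E
```

```text
shift [  67.2 -287.5    0.8] turn -45.4 j6end 29.0
shift [  67.2 -287.5    0.8] turn 134.6 j6end 209.0
t 6.75 pos [ 444.5 -381.7  149. ] yaw 5.6 F [ 0.5 -0.9 -0.9] w 0.12
```

View pics/w3.png

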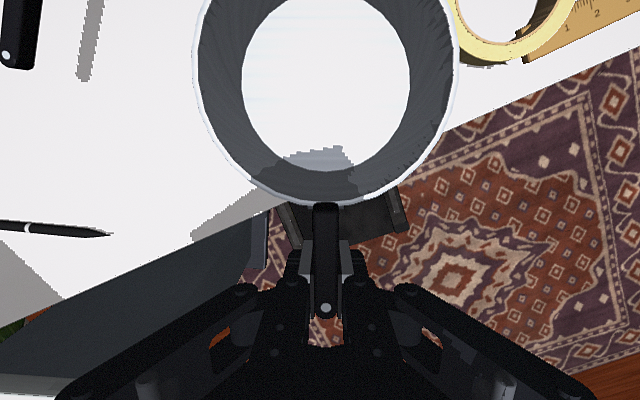

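The pan is held straight. Its rim spans columns 191..460, its near edge is at row 207, and the handle is centred at column 326.

```bash
python3 - <<'E'
from h import *
import pickle
c=pickle.load(open("w3.pkl","rb")); s,R=tool()
f=lambda uv,z:(R.T@(onz(c,uv,z)-s["eef_pos"])).round(1)
for z in(141,): print("near",f((325.5,207),z),"L",f((191,80),z),"R",f((460,80),z))
print("tip", f((325,318),s["eef_pos"][2]-3+7))
E
```

```text
near [31.5  1.1  8.1] L [ 86.7 -54.4   8. ] R [86.9 56.7  8.1]
tip [-20.8   0.9  -4. ]
```

Call:
apply_moves(
  commands=[
    [1,5,-22,0,0],
    [1,12,-53,0,0],
    [1,12,-53,0,0],
    [1,12,-53,0,0],
    [1,12,-53,0,0],
    [1,12.3,-53.2,0,0],
    [1,0,0,0,-9],
    [1,0,0,0,-9],
    [1,0,0,0,-9],
    [1,0,0,0,-9],
    [1,0,0,0,-9.4],
    [1,0,0,25,0],
    [1,0,0,35,0],
    [1,0,0,12,0],
    [1,0,0,0,0],
  ],
)

```text
time_s: 8.62
eef_pos: [480.9, -89.2, 76.1]
ee_rot: [-0.001, 0.903, 0.431, -0.001]
force: [0.7, 0.4, -1.0]
grip_width: 0.117
grip_force: 97.9
```

```bash
python3 - <<'E'
from h import *
goto([481.4,-89.6,66.6],51)
E
```

```text
shift [0.  0.7 9.5] turn 0.0 j6end 28.0
shift [0.  0.7 9.5] turn -180.0 j6end -152.0
t 8.62 pos [480.9 -89.2  76.1] yaw 51.0 F [ 0.7  0.4 -1. ] w 0.12
```

Call:
apply_moves(
  commands=[
    [1,0,0,5,0],
    [1,0,0,3,0],
    [1,0,0,1.5,0],
    [1,0,0,0,0],
  ],
)

```text
time_s: 9.12
eef_pos: [481.4, -89.4, 67.5]
ee_rot: [0.0, 0.903, 0.431, 0.0]
force: [-0.2, 0.1, -0.2]
grip_width: 0.114
grip_force: 98.2
```

Call:
apply_moves(
  commands=[
    [1,0,0,1,0],
    [0.2,0,0,0,0],
    [0.2,0,0,0,0],
    [0.2,0,0,0,0],
    [0.2,0,0,-30,0],
    [0.2,0,0,-45,0],
    [-0.3,54,-12,0,0],
    [-0.3,54,-12,0,0],
    [-0.3,54,-12,0,0],
    [-0.3,54,-12,0,0],
    [-0.3,54,-12,0,0],
    [-0.3,0,0,0,8.6],
    [-0.3,0,0,0,8.6],
    [-0.3,0,0,0,8.6],
    [-0.3,0,0,0,8.6],
    [-0.3,0,0,0,8.6],
    [-0.3,0,0,0,0],
  ],
)

```text
time_s: 11.25
eef_pos: [604.4, 158.3, 141.1]
ee_rot: [-0.0, 0.998, 0.071, -0.0]
force: [0.7, -0.4, 0.6]
grip_width: 0.652
grip_force: 0.0
```

```bash
python3 - <<'E'
from h import *
import pickle
c=imaging.calibration("wrist"); im=imaging.capture("wrist"); pickle.dump(c,open("w4.pkl","wb")); cv2.imwrite("pics/w4.png",im)
goto([605,158,60],8)
E
```

```text
shift [ 0.5  0.4 81.1] turn 0.2 j6end 97.0
shift [ 0.5  0.4 81.1] turn -179.8 j6end -83.0
t 11.3 pos [604.5 158.3 141.1] yaw 8.2 F [-0.6 -0.1  0.4] w 0.65
```

View pics/w4.png

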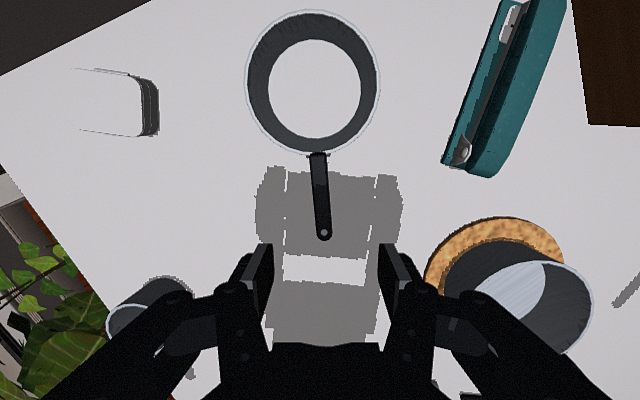

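The second pan's rim spans (244..380, 8..157), the handle root is at (318,155) and the tip at (325,240). The largest pan is standing on the mat at lower right. I'll write one automatic measuring function and check it here.

```bash
cat >> h.py <<'E'
def measure(c,im,thr=75,zmax=62):
    g=im.max(2); m=(g<thr).astype(np.uint8); m[262:]=0; s,R=tool()
    f=lambda uv,z:(R.T@(onz(c,uv,z)-s["eef_pos"])).round(1)[:2]
    n,l,st,ce=cv2.connectedComponentsWithStats(m)
    for i in range(1,n):
        if st[i,4]<500: continue
        q=max(cv2.findContours((l==i).astype(np.uint8),0,1)[0],key=cv2.contourArea)
        b=cv2.minAreaRect(q); h=cv2.convexHull(q)
        print("blob",st[i].tolist())
        if max(b[1])>2.5*min(b[1]):
            P=cv2.boxPoints(b); P=P[np.argsort(P[:,1])]; r,t=f((P[0]+P[1])/2,zmax),f((P[2]+P[3])/2,zmax)
            print("  bar root",r,"tip",t,"len",np.hypot(*(t-r)).round(1),"tool-frame angle",np.degrees(np.arctan2(*(r-t)[::-1])).round(1))
        else:
            W=np.float32([f(p,50) for p in h[:,0]]); print("  disc c,r",[np.round(v,1) for v in cv2.minEnclosingCircle(W)])
E
python3 - <<'E'
from h import *
import pickle
measure(pickle.load(open("w4.pkl","rb")),cv2.imread("pics/w4.png"))
c=pickle.load(open("w4.pkl","rb"));s,R=tool()
f=lambda uv,z:(R.T@(onz(c,uv,z)-s["eef_pos"])).round(1)[:2]
print([f(p,50) for p in((244,83),(380,83),(312.5,8),(312.5,157))],f((325,240),62),f((318,155),62))
E
```

```text
blob [0, 0, 151, 76, 5776]
  disc c,r [array([ 118.4, -163.1]), np.float64(58.1)]
blob [441, 0, 99, 178, 4776]
  bar root [139.6 109.8] tip [33.  98.1] len 107.2 tool-frame angle 6.3
blob [571, 0, 69, 127, 7572]
  disc c,r [array([101.7, 187. ]), np.float64(50.7)]
blob [247, 14, 129, 227, 8048]
  disc c,r [array([54.2, -6.5]), np.float64(78.4)]
blob [133, 77, 26, 59, 811]
  bar root [  95.  -113.9] tip [  58.7 -116.6] len 36.4 tool-frame angle 4.3
blob [0, 197, 72, 65, 1587]
  bar root [  11.1 -225.7] tip [ -43.1 -204.8] len 58.1 tool-frame angle -21.1
blob [0, 221, 29, 41, 601]
  disc c,r [array([ -26.5, -253.1]), np.float64(18.8)]
blob [456, 240, 102, 22, 1392]
  bar root [-18.4 135.4] tip [-35.9 138.6] len 17.8 tool-frame angle -10.4
[array([ 91.7, -54.4]), array([91.7, 37.1]), array([135.6,  -7.7]), array([41.8, -9. ])] [-18.3  -0. ] [45.1 -4.7]
```

Call:
apply_moves(
  commands=[
    [-0.3,4.5,-1.8,20,-4.5],
    [-0.3,0,0,35,0],
    [-0.3,0,0,27.5,0],
    [-0.3,0,0,0,0],
    [1,0,0,0,0],
    [1,0,0,0,0],
    [1,0,0,0,0],
    [1,0,0,0,0],
    [1,0,0,0,0],
    [1,0,0,-20,0],
    [1,0,0,-40,0],
    [1,0,0,-35,0],
    [1,0,0,0,0],
  ],
)

```text
time_s: 12.92
eef_pos: [609.7, 160.7, 156.4]
ee_rot: [0.0, 0.994, 0.109, 0.002]
force: [0.3, 0.1, -2.2]
grip_width: 0.118
grip_force: 97.7
```

```bash
python3 - <<'E'
from h import *
import pickle
c=imaging.calibration("wrist"); im=imaging.capture("wrist"); pickle.dump(c,open("w5.pkl","wb")); cv2.imwrite("pics/w5.png",im)
goto([454.6,-47.5,153.6],17)
s,R=tool(); f=lambda uv,z:(R.T@(onz(c,uv,z)-s["eef_pos"])).round(1)[:2]
# rim near edge: column profile near the axis beside the handle, brightness
z=s["eef_pos"][2]-8
for col in(300,350): 
    g=im[120:240,col].max(1); print(col,g[::4].tolist())
row=im[70].max(1); print([ (i,int(row[i])) for i in range(160,500,6)])
E
```

```text
shift [-195.6  169.8    0.3] turn -4.5 j6end 67.0
shift [-195.6  169.8    0.3] turn 175.5 j6end 247.0
t 12.97 pos [608.7 160.6 154. ] yaw 12.5 F [-0.6  0.1 -2.8] w 0.11
300 [221, 221, 219, 220, 219, 221, 220, 219, 224, 68, 74, 73, 73, 72, 75, 72, 222, 211, 127, 127, 128, 128, 128, 128, 130, 129, 130, 127, 131, 132]
350 [220, 219, 218, 219, 220, 218, 220, 219, 225, 68, 73, 77, 73, 70, 70, 73, 223, 210, 131, 129, 129, 127, 129, 131, 130, 131, 129, 129, 128, 130]
[(160, 220), (166, 219), (172, 218), (178, 219), (184, 218), (190, 218), (196, 219), (202, 215), (208, 218), (214, 203), (220, 167), (226, 66), (232, 65), (238, 60), (244, 68), (250, 65), (256, 62), (262, 220), (268, 219), (274, 218), (280, 219), (286, 218), (292, 216), (298, 218), (304, 218), (310, 220), (316, 218), (322, 219), (328, 219), (334, 218), (340, 218), (346, 218), (352, 218), (358, 219), (364, 219), (370, 219), (376, 220), (382, 219), (388, 220), (394, 60), (400, 64), (406, 65), (412, 58), (418, 59), (424, 61), (430, 207), (436, 209), (442, 217), (448, 219), (454, 216), (460, 218), (466, 219), (472, 217), (478, 218), (484, 19), (490, 116), (496, 108)]
```

Call:
apply_moves(
  commands=[
    [1,-20,17,0,0],
    [1,-39,34,0,0],
    [1,-39,34,0,0],
    [1,-39,34,0,0],
    [1,-39,34,0,-4.4],
    [1,-18.8,16.6,0,0],
    [1,0,0,0,0],
    [1,0,0,30,0],
    [1,0,0,30,0],
    [1,0,0,13,0],
    [1,0,0,0,0],
  ],
)

```text
time_s: 14.35
eef_pos: [456.7, -47.7, 80.1]
ee_rot: [-0.0, 0.989, 0.147, -0.001]
force: [-0.5, -0.5, -1.3]
grip_width: 0.115
grip_force: 97.7
```

```bash
python3 - <<'E'
from h import *
goto([455.4,-47.3,71.6],17)
E
```

```text
shift [-1.2 -0.7  8.5] turn -0.0 j6end 67.0
shift [-1.2 -0.7  8.5] turn 180.0 j6end 247.0
t 14.35 pos [456.7 -47.7  80.1] yaw 17.0 F [-0.5 -0.5 -1.3] w 0.11
```

Call:
apply_moves(
  commands=[
    [1,-1,-0.5,4,0],
    [1,0,0,3,0],
    [1,0,0,1.5,0],
    [1,0,0,0,0],
  ],
)

```text
time_s: 14.85
eef_pos: [455.9, -48.2, 73.1]
ee_rot: [0.0, 0.989, 0.147, 0.0]
force: [-4.3, 0.2, 7.0]
grip_width: 0.119
grip_force: 99.4
```

Call:
apply_moves(
  commands=[
    [0.2,0,0,0,0],
    [0.2,0,0,0,0],
    [0.2,0,0,0,0],
    [0.2,0,0,-30,0],
    [0.2,0,0,-45,0],
    [0.2,0,0,0,0],
  ],
)

```text
time_s: 15.6
eef_pos: [457.2, -48.5, 149.9]
ee_rot: [0.001, 0.989, 0.147, 0.003]
force: [0.3, 0.3, -0.6]
grip_width: 0.397
grip_force: 0.0
```

```bash
python3 - <<'E'
from h import *
import pickle
c=imaging.calibration("wrist"); im=imaging.capture("wrist"); pickle.dump(c,open("w6.pkl","wb")); cv2.imwrite("pics/w6.png",im)
goto([550.5,-172,140],-14.5)
E
```

```text
shift [ 54.1 145.9   8.5] turn 31.4 j6end 87.0
shift [ 54.1 145.9   8.5] turn -148.6 j6end -93.0
t 15.65 pos [456.3 -48.1 148.1] yaw 16.9 F [-0.4  0.3 -0.7] w 0.4
```

View pics/w6.png

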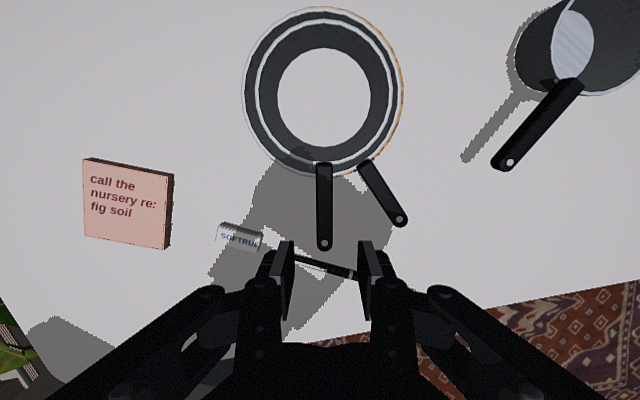

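The second pan is nested flat and concentric with the largest. Rims are at cols 242..402 and 254..391, with handles at (325,205) and (383,193). A sliver of cork shows only on the right, so I'll check how well the largest is centred on the mat.

```bash
python3 - <<'E'
from h import *
import pickle
c=pickle.load(open("w6.pkl","rb"));im=cv2.imread("pics/w6.png")
hsv=cv2.cvtColor(im,cv2.COLOR_BGR2HSV); m=cv2.inRange(hsv,(5,70,90),(25,255,255)); m[182:]=0;m[:,:230]=0;m[:,415:]=0
v,u=np.nonzero(m); P=np.array([onz(c,(a,b),8)[:2] for a,b in zip(u,v)]); print(len(P))
from scipy.optimize import least_squares
r=np.hypot(*(P-[537.3,-22.2]).T); print("r range about mat est",np.percentile(r,[1,50,95,99.5]))
for nm,pts,z in(("L",((242,92),(402.5,92),(322,7),(322,178)),58),("S2",((254,90),(391,90),(322.5,13),(322.5,168)),63)):
    Q=np.float32([onz(c,p,z)[:2] for p in pts]); cc=(Q[0]+Q[1])/2; cd=(Q[2]+Q[3])/2; s,R=tool(); d=R[:2,:2]
    print(nm,"y-c",d.T@cc,"x-c",d.T@cd,"widths",np.hypot(*(Q[0]-Q[1])),np.hypot(*(Q[2]-Q[3])))
    ctr=d@np.array([(d.T@cd)[0],(d.T@cc)[1]]); print(" centre",ctr)
E
```

```text
379
r range about mat est [66.47285034 67.66887452 68.48659743 68.9177504 ]
L y-c [509.76974247 177.72473339] x-c [504.99692875 177.48363918] widths 109.579346 110.49686
 centre [534.86128246 -23.01389183]
S2 y-c [510.72657371 177.90655523] x-c [506.8676017  177.85752168] widths 91.15181 97.30671
 centre [536.70385867 -22.64325421]
```

Call:
apply_moves(
  commands=[
    [-0.3,18,48.7,2.8,0],
    [-0.3,18,48.7,2.8,0],
    [-0.3,18,48.7,2.8,0],
    [-0.3,0,0,0,10.5],
    [-0.3,0,0,0,10.5],
    [-0.3,0,0,0,10.5],
    [-0.3,0,0,0,0],
  ],
)

```text
time_s: 16.52
eef_pos: [549.6, -171.9, 137.5]
ee_rot: [-0.0, 0.992, -0.126, -0.001]
force: [0.5, -0.0, -0.1]
grip_width: 0.651
grip_force: 0.0
```

```bash
python3 - <<'E'
from h import *
import pickle
c=imaging.calibration("wrist"); im=imaging.capture("wrist"); pickle.dump(c,open("w7.pkl","wb")); cv2.imwrite("pics/w7.png",im)
goto([550.5,-172,140],-14.5)
E
```

```text
shift [ 0.9 -0.1 -2.2] turn 0.1 j6end 87.0
shift [ 0.9 -0.1 -2.2] turn -179.9 j6end -93.0
t 16.57 pos [ 549.6 -171.9  137.8] yaw -14.4 F [-0.   0.1 -0.1] w 0.65
```

View pics/w7.png

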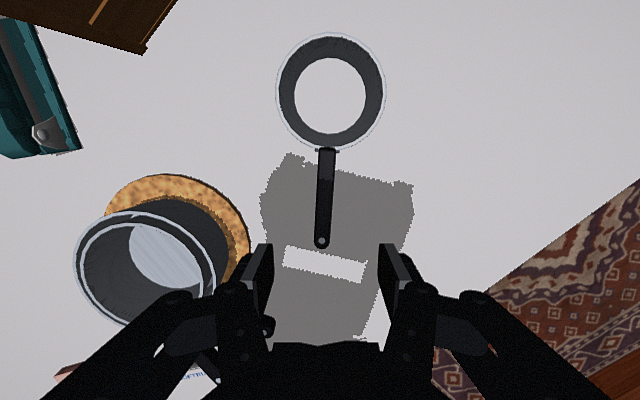

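The third pan's rim spans (276..386, 32..152), with the handle root at (328,148) and the tip at (321,248).

```bash
python3 - <<'E'
from h import *
import pickle
c=pickle.load(open("w7.pkl","rb"));s,R=tool()
f=lambda uv,z:(R.T@(onz(c,uv,z)-s["eef_pos"])).round(1)[:2]
print([f(p,50) for p in((276,92),(386,92),(331,32),(331,152))],f((321,248),62),f((328,148),62))
E
```

```text
[array([ 85.9, -32.2]), array([85.8, 41.2]), array([121.4,   4.3]), array([46. ,  4.7])] [-23.   -2.6] [50.3  2.4]
```

Call:
apply_moves(
  commands=[
    [-0.3,-1.3,-1.2,20,3.8],
    [-0.3,0,0,35,0],
    [-0.3,0,0,24.5,0],
    [-0.3,0,0,0,0],
    [1,0,0,0,0],
    [1,0,0,0,0],
    [1,0,0,0,0],
    [1,0,0,0,0],
    [1,0,0,0,0],
    [1,0,0,-20,0],
    [1,0,0,-40,0],
    [1,0,0,-35,0],
    [1,0,0,0,0],
  ],
)

```text
time_s: 18.2
eef_pos: [549.9, -171.0, 156.8]
ee_rot: [0.001, 0.987, -0.16, 0.002]
force: [0.4, 0.3, -1.2]
grip_width: 0.117
grip_force: 97.6
```

```bash
python3 - <<'E'
from h import *
c=imaging.calibration("wrist"); im=imaging.capture("wrist")
s,R=tool(); f=lambda uv,z:(R.T@(onz(c,uv,z)-s["eef_pos"])).round(1)[:2]
z=s["eef_pos"][2]-8; m=(im.max(2)<100).astype(np.uint8)
for col in(305,345): r=[i for i in range(100,235) if m[i,col]]; print(col,r[:1],r[-1:],f((col,r[-1]),z))
for row in(70,90,110): q=np.flatnonzero(m[row,200:450])+200; print(row,q[:1],q[-1:],f((q[0],row),z),f((q[-1],row),z))
goto([454,2.6,76.6],-17)
E
```

```text
305 [141] [164] [52.4 -8.3]
345 [140] [164] [52.5  9.6]
70 [243] [406] [ 91.2 -33. ] [91.3 33.8]
90 [243] [406] [ 83.5 -33.6] [83.6 34.5]
110 [248] [401] [ 75.6 -32.1] [75.6 33. ]
shift [-144.9 -134.4   78. ] turn -1.4 j6end 107.0
shift [-144.9 -134.4   78. ] turn 178.6 j6end 287.0
t 18.25 pos [ 549.1 -170.6  154.8] yaw -18.4 F [-0.5 -0.5 -1.8] w 0.12
```

Call:
apply_moves(
  commands=[
    [1,-20,-19,0,0],
    [1,-38,-35,0,0],
    [1,-38,-35,0,0],
    [1,-38,-35,0,-1.2],
    [1,-11,-10.5,0,0],
    [1,0,0,0,0],
    [1,0,0,30,0],
    [1,0,0,27,0],
    [1,0,0,11,0],
    [1,0,0,0,0],
  ],
)

```text
time_s: 19.5
eef_pos: [453.8, 2.0, 86.1]
ee_rot: [0.0, 0.989, -0.15, -0.0]
force: [-0.2, 0.1, -1.2]
grip_width: 0.118
grip_force: 97.7
```

```bash
python3 - <<'E'
from h import *
goto([454,2.6,76.6],-17)
E
```

```text
shift [ 0.  -0.6  9.5] turn -0.2 j6end 107.0
shift [ 0.  -0.6  9.5] turn 179.8 j6end 287.0
t 19.5 pos [453.8   2.   86.1] yaw -17.2 F [-0.2  0.1 -1.2] w 0.12
```

Call:
apply_moves(
  commands=[
    [1,0,-0.6,4,0],
    [1,0,0,3,0],
    [1,0,0,1.5,0],
    [1,0,0,0.5,0],
    [1,0,0,0,0],
  ],
)

```text
time_s: 20.12
eef_pos: [453.6, 3.3, 78.2]
ee_rot: [0.0, 0.989, -0.149, -0.0]
force: [-6.2, 0.8, 9.0]
grip_width: 0.116
grip_force: 99.5
```

Call:
apply_moves(
  commands=[
    [0.2,0,0,0,0],
    [0.2,0,0,0,0],
    [0.2,0,0,0,0],
    [0.2,0,0,-30,0],
    [0.2,0,0,-43,0],
    [0.2,0,0,0,0],
  ],
)

```text
time_s: 20.88
eef_pos: [455.1, 2.9, 152.8]
ee_rot: [0.0, 0.989, -0.149, 0.003]
force: [0.4, 0.8, 0.5]
grip_width: 0.398
grip_force: 0.0
```

```bash
python3 - <<'E'
from h import *
import pickle
cv2.imwrite("pics/w8.png",imaging.capture("wrist"))
goto([388,288,140],8)
E
```

```text
shift [-147.3 -252.6   10.7] turn -25.2 j6end 119.0
shift [-147.3 -252.6   10.7] turn 154.8 j6end 299.0
t 20.93 pos [454.1   3.1 151. ] yaw -17.2 F [-0.3  0.4 -1.1] w 0.4
```

Call:
apply_moves(
  commands=[
    [-0.3,-29.2,-50.7,2,0],
    [-0.3,-29.2,-50.7,2,0],
    [-0.3,-29.2,-50.7,2,0],
    [-0.3,-29.2,-50.7,2,0],
    [-0.3,-29.2,-50.7,2,0],
    [-0.3,0,0,0,-8.3],
    [-0.3,0,0,0,-8.3],
    [-0.3,0,0,0,-8.4],
    [-0.3,0,0,0,0],
  ],
)

```text
time_s: 22.05
eef_pos: [388.7, 288.3, 139.2]
ee_rot: [0.0, 0.998, 0.068, -0.001]
force: [-0.3, -0.3, 0.1]
grip_width: 0.652
grip_force: 0.0
```

```bash
python3 - <<'E'
from h import *
import pickle
c=imaging.calibration("wrist"); im=imaging.capture("wrist"); pickle.dump(c,open("w9.pkl","wb")); cv2.imwrite("pics/w9.png",im)
a=cv2.imread("pics/w8.png")[:280,180:580]; b=im[:300,120:520]
o=np.full((600,800,3),255,np.uint8); o[:560]=cv2.resize(np.hstack([a,b[:280]]),(800,280)).repeat(2,0) if 0 else 255
o[:280,:400]=a; o[300:600,:400]=0; o[:300,400:]=b
cv2.imwrite("pics/m.png",o[:300]); goto([388,288,58.6],8)
E
```

```text
shift [-0.6  0.2 80.8] turn -0.4 j6end 119.0
shift [-0.6  0.2 80.8] turn 179.6 j6end 299.0
t 22.1 pos [388.7 288.3 139.4] yaw 7.6 F [-0.5  0.3 -0.2] w 0.65
```

View pics/m.png

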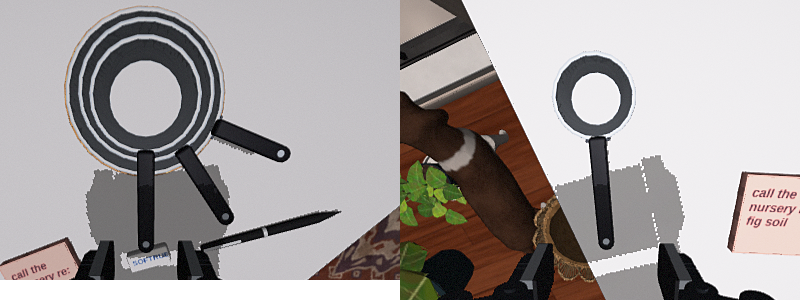

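Left half: three pans are nested flat with the handles fanned. Right half: the smallest pan's rim spans u 271..356, v 50..140. Its handle root is at (318,138) and its tip at (325,249).

```bash
python3 - <<'E'
from h import *
import pickle
c=pickle.load(open("w9.pkl","rb"));s,R=tool()
f=lambda uv,z:(R.T@(onz(c,uv,z)-s["eef_pos"])).round(1)[:2]
print([f(p,50) for p in((271,95),(356,95),(313.5,50),(313.5,140))],f((325,249),62),f((318,138),62))
E
```

```text
[array([ 83.8, -36.6]), array([84. , 20.7]), array([111.3,  -7.7]), array([54. , -8.2])] [-24.8   0.1] [56.5 -4.8]
```

Call:
apply_moves(
  commands=[
    [-0.3,-2.3,-1.8,20,-4],
    [-0.3,0,0,35,0],
    [-0.3,0,0,25.5,0],
    [-0.3,0,0,0,0],
    [1,0,0,0,0],
    [1,0,0,0,0],
    [1,0,0,0,0],
    [1,0,0,0,0],
    [1,0,0,0,0],
    [1,0,0,-20,0],
    [1,0,0,-40,0],
    [1,0,0,-40,0],
    [1,0,0,0,0],
  ],
)

```text
time_s: 23.72
eef_pos: [387.6, 290.5, 162.3]
ee_rot: [-0.001, 0.995, 0.103, 0.003]
force: [-0.0, 0.3, -2.1]
grip_width: 0.114
grip_force: 97.7
```

```bash
python3 - <<'E'
from h import *
c=imaging.calibration("wrist"); im=imaging.capture("wrist")
s,R=tool(); f=lambda uv,z:(R.T@(onz(c,uv,z)-s["eef_pos"])).round(1)[:2]
z=s["eef_pos"][2]-8; m=(im.max(2)<100).astype(np.uint8)
for col in(305,345): r=[i for i in range(80,235) if m[i,col]]; print(col,r[:1],r[-1:],f((col,r[-1]),z))
for row in(70,90,110): q=np.flatnonzero(m[row,240:410])+240; print(row,q[:1],q[-1:],f((q[0],row),z),f((q[-1],row),z))
goto([482.2,44.3,81.6],-51)
E
```

```text
305 [124] [143] [61.5 -9. ]
345 [124] [144] [61.1  8.5]
70 [267] [384] [ 91. -24.] [91.1 23.9]
90 [240] [385] [ 83.3 -35.8] [83.4 24.7]
110 [240] [380] [ 75.4 -36.4] [75.4 23.1]
shift [ 42.9 260.1  78.8] turn 62.8 j6end 146.0
shift [ 42.9 260.1  78.8] turn -117.2 j6end -34.0
t 23.77 pos [386.8 290.1 160.4] yaw 11.8 F [-0.6 -0.  -1.5] w 0.11
```

Call:
apply_moves(
  commands=[
    [1,4.5,26,0,0],
    [1,8.5,52,0,0],
    [1,8.5,52,0,0],
    [1,8.5,52,0,0],
    [1,8.5,52,0,0],
    [1,4.5,26,0,0],
    [1,0,0,0,10.4],
    [1,0,0,0,10.4],
    [1,0,0,0,10.4],
    [1,0,0,0,10.4],
    [1,0,0,0,10.4],
    [1,0,0,0,10.6],
    [1,0,0,0,0],
    [1,0,0,0,0],
  ],
)

```text
time_s: 25.52
eef_pos: [481.6, 44.4, 159.2]
ee_rot: [0.0, 0.904, -0.427, -0.001]
force: [-0.2, 0.2, -1.0]
grip_width: 0.115
grip_force: 97.8
```

```bash
python3 - <<'E'
from h import *
goto([482.2,44.3,81.6],-51)
E
```

```text
shift [ 0.5 -0.5 77.6] turn 0.4 j6end 146.0
shift [ 0.5 -0.5 77.6] turn -179.6 j6end -34.0
t 25.52 pos [481.6  44.4 159.2] yaw -50.6 F [-0.2  0.2 -1. ] w 0.12
```

Call:
apply_moves(
  commands=[
    [1,0.5,-0.5,30,0.4],
    [1,0,0,28,0],
    [1,0,0,11,0],
    [1,0,0,0,0],
    [1,0,0,4,0],
    [1,0,0,3,0],
    [1,0,0,1.5,0],
    [1,0,0,0.5,0],
    [1,0,0,0,0],
  ],
)

```text
time_s: 26.65
eef_pos: [482.7, 44.8, 83.1]
ee_rot: [-0.0, 0.902, -0.432, 0.0]
force: [-6.1, 4.7, 11.9]
grip_width: 0.114
grip_force: 99.8
```

Call:
apply_moves(
  commands=[
    [0.2,0,0,0,0],
    [0.2,0,0,0,0],
    [0.2,0,0,0,0],
    [0.2,0,0,-30,0],
    [0.2,0,0,-50,0],
    [0.2,0,0,-20,0],
    [0.2,0,0,0,0],
  ],
)

```text
time_s: 27.52
eef_pos: [483.2, 44.1, 182.8]
ee_rot: [-0.0, 0.902, -0.432, 0.001]
force: [-0.2, -0.2, 0.1]
grip_width: 0.4
grip_force: 0.0
```

```bash
python3 - <<'E'
from h import *
im=imaging.capture("wrist"); t=imaging.capture("scene")
cv2.imwrite("pics/f.png",np.hstack([im[:300,120:520],cv2.resize(t[140:290,200:400],(400,300),interpolation=cv2.INTER_CUBIC)]))
E
```

```text
(no output)
```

View pics/f.png

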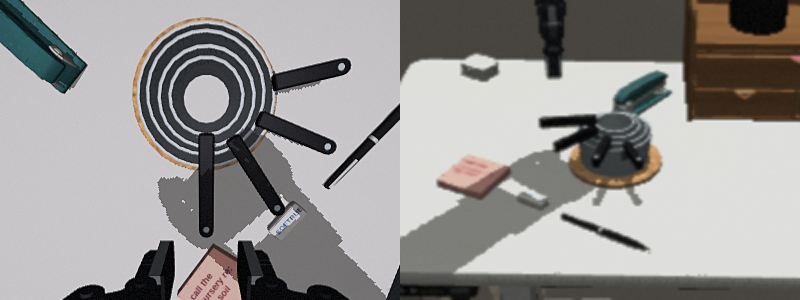

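The four pans are nested flat and concentric on the mat. The handles are spread evenly over about 102°, and the gripper is clear. Handing in.

```bash
python3 -c "
from rig import ctrl; print(ctrl.finish_job())"
```

```text
the job is handed in; nothing more can be done
None
```

The four pans stand nested, largest to smallest, within about 3 mm of the middle of the cork mat, with the handles fanned over about 102° and none touching; I handed the job in at about 27.6 s of the 72 s, and no verdict came back.

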